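Turn a tin lid over on the flip chute

ROBOT

A 6-joint arm with a two-finger parallel gripper is mounted at the origin on a cart in front of the work surface, level with it; the furniture and walls round the work are solid. World frame = base frame: x ahead of the robot, y to its left, z up, the work surface at z = 0. Lengths are in m, angles in rad, forces in N, time in s.
With the tool pointing down it reaches from about 0.25 to 0.775 m from the base axis. Payload 4 kg.
Tool frame: the origin (TCP) lies midway between the tips of the shut fingers; the grasp point (between the pads) lies 19 mm behind it; z points along the fingers, y is the direction in which the jaws open and shut (so a half turn about z gives the same grasp; the last joint's range is limited). The gripper opens to 94 mm and grips with 3 to 60 N. Pads are 16 mm wide; open, the fingers measure 119 mm over their backs; the gripper's body (75 mm by 177 mm) begins 78 mm behind the grasp point.
Start: joints at [-1.362, 0.087, 1.371, -0, 1.684, -0.103], TCP at [0.169, -0.524, 0.206] pointing down, gripper open.
Joint ranges: [-3.1, 3.1], [-0.76, 2.03], [0.27, 2.55], [-1.08, 4.22], [0.17, 2.65], [-2.57, 2.57]. Speed limits (rad/s): [2.79, 2.79, 3.14, 3.14, 3.14, 3.14].

INTERFACE

Orientations are given as [roll, pitch, yaw] about the fixed x, y, z axes, in that order (R = Rz(yaw) Ry(pitch) Rx(roll)).
In Python, from bench import robot gives the robot as it stands.
- The arm moves only by the tool servo_tool, never from a script. Its argument "rows" is a list of rows, each a list of 2 entries, a list of its own where there are three numbers: the shift along the tool's x, y, z normalised to -1 to 1, where 1 is 0.08 m, then the turn about the tool's z normalised to -1 to 1, where 1 is pi/2 rad. A call has 1 to 12 rows; each row is the pose to reach, as a shift and turn from the pose commanded when the call began, along the tool's axes at that moment; what a row does not reach only later rows make up. A row lasts 1/12 s, in which the tool goes at most 41.7 mm and 7.16 degrees, less where a joint would pass 70% of its speed; a pose out of reach is approached as far as the arm can. A call with a number of a shift or a turn outside -1 to 1 is refused whole. A call with a gripper value outside its range is refused whole. "grip" is the closure, from -1 (fully open) to 1 (shut), set as the call begins (left out, the last holds). The fingers move at their own pace and stop on an object; the grip force is fixed at half the most. Time passes only in rows, so rows that repeat a pose let the fingers close. It gives the time, the measured TCP pose, the force and the opening at its end, in the units of the state.
- robot.get_obs(): the state, without advancing time (a new reading comes with each control period).
- robot.snapshot(name): name is "scene" or "top" or "wrist"; returns a dict with "pixels" (420x560x3 uint8, red, green, blue), "camera_matrix" (3x3 intrinsics, pixels), "world_from_camera" (4x4, takes a point from camera to world coordinates). Camera axes: x right, y down, z forward; pixel columns grow to the right and rows downward; lengths in m; the calibration is good to about 2 mm. A picture is of the moment at which its call begins. There is no depth.
- robot.close_job(): hands the job in, once; it reports no verdict.
The state is a dict: "time": time; "joint_positions": joint angles; "qvel": joint speeds; "joint_torque": joint torques, N m; "tool_pos": TCP position; "ee_rot": TCP orientation; "wrist_force": force on the tool from outside, world axes, zero at the start; "wrist_torque": the same for the moment, N m; "width": finger opening in m.
Only numpy, scipy, OpenCV 4.12 (cv2) and the standard library are available. Lean on these libraries where they do the work, as an engineer would, in place of code of your own. Each camera call takes 0.05 s, during which the arm holds its last target.

TASK

One of the two sample-tin lids still lies open side up. Lean that lid on the back rest at the top of the little chute, its closed face against the rest and one short side down in the notch, and let go of it; then tip its top edge forward over the notch so that it goes down the ramp and ends flat on the landing, open side down. Leave the other lid, which already lies open side down, where it is.

Things in the scene. Friction and masses are not known exactly. Their poses are not given: they have to be found in the camera images.
- lid_mid (a point): the lid to turn over: a pressed steel lid like a shallow rectangular tray, 64 x 46 mm, 14 high, walls 2.5, 42 to 84 g, lying open side up on the worktop. The point is its centre, half-way up (7 mm above the worktop). x: along its 64 mm length, y: across its width, z: out of the open side. It is alike either way round
- other_mid (a point): the other lid, of the same size, lying with its open side down and closed face up: leave alone. The point is its centre, half-way up
- chute: aluminium flip chute, fixed. Origin on the worktop below the notch; z up; ramp falls to -x. Notch (right angle) at z=36 mm: rest, 26 wide (y -13..13; fingers pass beside it), rises 45 deg to x=25 z=61; ledge rises 45 deg to tip x=-6 z=42. Leaning lid: centre x=18 y=0 z=64, open side to -x and up, top edge x=45 z=81: push it from behind at z 66 to 80 towards -x until well past the tip
- landing (a point): centre of the chute's level landing, on its floor, 6 mm above the worktop; axes as the chute's. The landing is 100 mm long (x) and 74 wide between guides 20 mm high, with a stop at its -x end; a 35 degree ramp leads down to it. The chute is slippery (friction 0.14 to 0.2): a lid let go a few mm up the rest slides into the notch, one tipped past upright falls and slides down here by itself
Mind the look-alikes: they are no part of the job. What is shaped like the part that bears lid_mid but brown or yellow is not meant.

How it is judged:
By the outcome, as a careful person would: the job done as asked, in the order asked, and still so for the second after the job is handed in, with the robot touching nothing.
It also fails if it takes over 58 s, if anything falls off the work surface, if the arm or the gripper's body presses on something with over 40 N, if the wrist force passes 120 N, or if a joint passes its speed limit or range.

## Working session

There is one attempt and no reset: what is moved stays moved. The work goes in short steps, Python scripts to look and compute and a tool call to move; the robot and the scene stay as the last step left them, time stands still between calls to the robot, and variables do not carry over. Pictures are saved under pics/ and viewed, and the job is handed in when it is done.

Besides the shell and the picture viewer there is one more tool, called after "Request:" by a JSON object that holds its "api" and its "payload", one argument or row to a line. servo_tool: Moves the arm, as the interface text tells. Its arguments: {"type":"object","properties":{"rows":{"type":"array"},"grip":{"type":"number"}},"required":["rows"]}

```bash
ls; mkdir -p pics
python3 - <<'E'
from bench import robot
import cv2,pickle
o=robot.get_obs();print(o)
d={}
for n in("scene","top","wrist"):
    s=robot.snapshot(n);d[n]=s;cv2.imwrite(f"pics/{n}0.png",s["pixels"][:,:,::-1]);print(n,s["camera_matrix"],s["world_from_camera"])
pickle.dump(d,open("s0.pkl","wb"))
E
```

```text
pics
{'time': 0.0, 'joint_positions': array([-1.36208083e+00,  8.79574991e-02,  1.37227253e+00, -1.24502990e-05,
        1.68358070e+00, -1.03085560e-01]), 'qvel': array([ 0.0025006 ,  0.00116792,  0.00136905,  0.00036674, -0.00077476,
        0.00016677]), 'joint_torque': array([ 1.17679836e-03, -3.40188646e+01, -3.02425754e+01,  7.18235015e-02,
        3.29835364e-02, -1.51869281e-04]), 'tool_pos': array([ 0.16860902, -0.5229362 ,  0.20429354]), 'ee_rot': array([-3.13938507e+00, -2.15938555e-04,  3.11799435e-01]), 'wrist_force': array([-0.14413345, -0.06770162,  0.58382225]), 'wrist_torque': array([-0.01604884, -0.0179691 ,  0.0181844 ]), 'width': 0.09383909500016505}
scene [[485.85196265   0.         280.08991477]
 [  0.         485.85196265 217.19913549]
 [  0.           0.           1.        ]] [[-0.74288139 -0.45972643  0.48659927  0.01965678]
 [-0.66938212  0.50210321 -0.54755817  0.73365874]
 [ 0.0074039  -0.73249163 -0.68073578  0.76758133]
 [ 0.          0.          0.          1.        ]]
top [[488.48195909   0.         280.79769124]
 [  0.         488.48195909 216.64529999]
 [  0.           0.           1.        ]] [[-2.10643541e-03 -9.87021134e-01  1.60576598e-01  3.69466993e-01]
 [-9.99997713e-01  2.13871910e-03  2.82130845e-05  1.65735072e-01]
 [-3.71275147e-04 -1.60576171e-01 -9.87023381e-01  1.15122065e+00]
 [ 0.00000000e+00  0.00000000e+00  0.00000000e+00  1.00000000e+00]]
wrist [[300.5222904    0.         277.85586962]
 [  0.         300.5222904  210.64721214]
 [  0.           0.           1.        ]] [[ 0.30672255 -0.91249519 -0.27069133  0.24747169]
 [-0.95179715 -0.2946123  -0.08535679 -0.49858213]
 [-0.00186134  0.28382409 -0.95887456  0.38409655]
 [ 0.          0.          0.          1.        ]]
```

View pics/scene0.png

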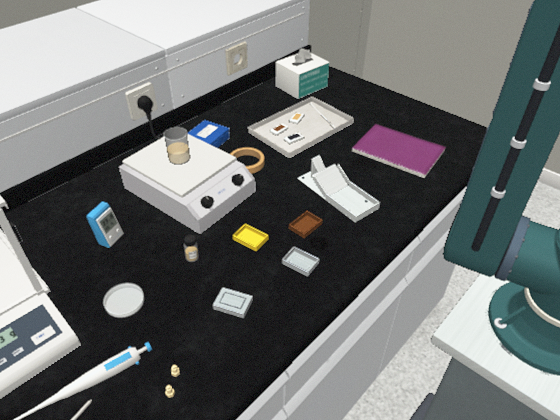

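View pics/top0.png

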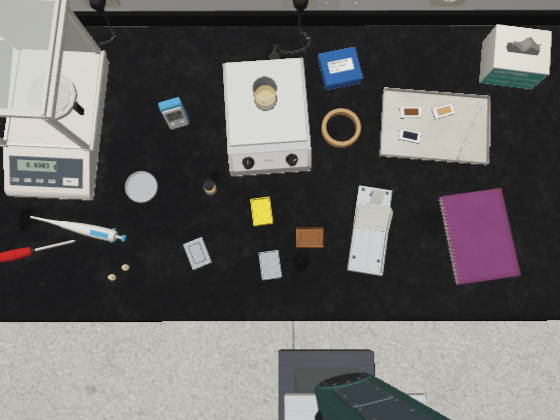

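View pics/wrist0.png

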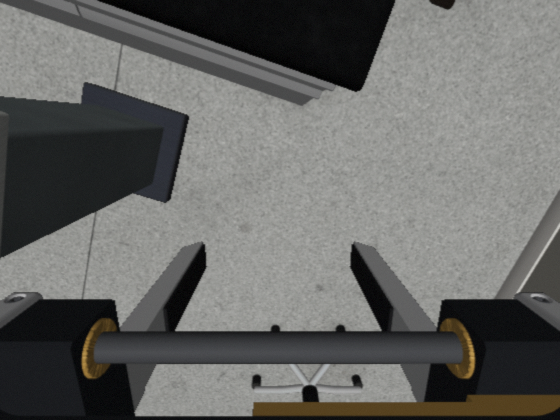

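The two grey lids are at about (270,264) and (197,253) in the top view, with the yellow and brown look-alikes nearby. The chute is at about (370,230), with its rest end up. I'll zoom in on these.

Run:
```python
import pickle,cv2,numpy as np
d=pickle.load(open("s0.pkl","rb"))
t=d["top"]["pixels"][:,:,::-1];s=d["scene"]["pixels"][:,:,::-1]
a=cv2.resize(t[175:285,175:405],None,fx=3.4,fy=3.4,interpolation=cv2.INTER_CUBIC)
cv2.imwrite("pics/topz.png",a)
cv2.imwrite("pics/scz.png",cv2.resize(s[140:330,200:390],None,fx=3.1,fy=3.1,interpolation=cv2.INTER_CUBIC))
```

```text
(no output)
```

View pics/topz.png

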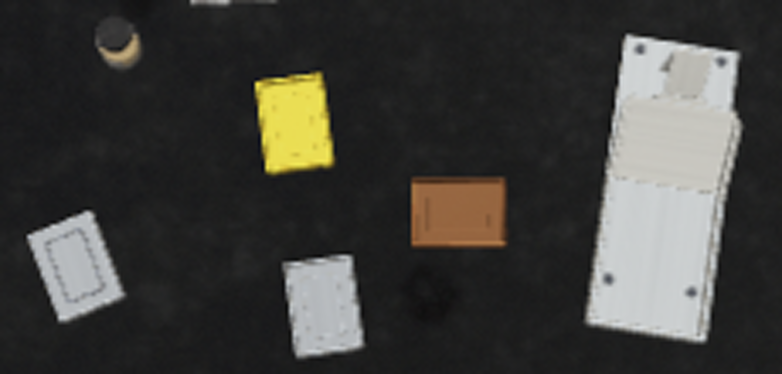

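View pics/scz.png

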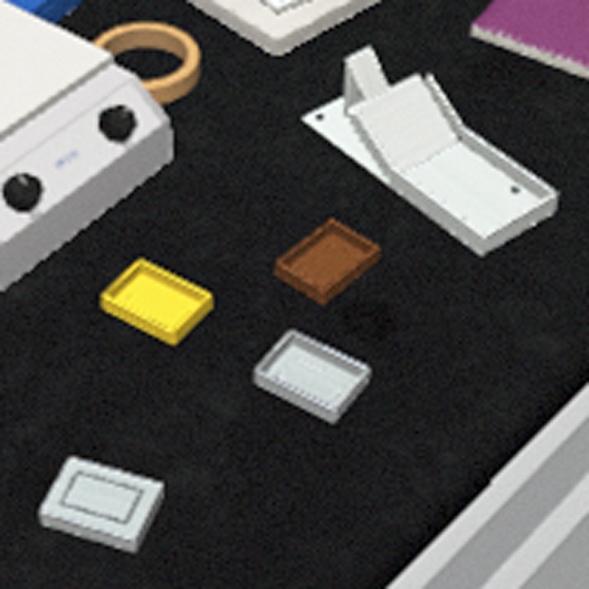

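```bash
cat > h.py <<'E'
import numpy as np,cv2
from scipy.spatial.transform import Rotation as R
def ray(s,uv,z):
    K=s["camera_matrix"];T=s["world_from_camera"]
    uv=np.atleast_2d(uv).astype(float)
    d=np.c_[uv,np.ones(len(uv))]@np.linalg.inv(K).T@T[:3,:3].T
    o=T[:3,3];return o+d*((z-o[2])/d[:,2])[:,None]
def proj(s,P):
    T=s["world_from_camera"];c=(np.atleast_2d(P)-T[:3,3])@T[:3,:3];u=c@s["camera_matrix"].T
    return u[:,:2]/u[:,2:]
def rect(s,uv0,z,thr=110,lim=4000):
    g=s["pixels"].min(2);m=(g>thr).astype(np.uint8)
    m=cv2.morphologyEx(m,cv2.MORPH_CLOSE,np.ones((5,5)))
    n,l=cv2.connectedComponents(m);k=l[uv0[1],uv0[0]]
    c=max(cv2.findContours((l==k).astype(np.uint8),0,cv2.CHAIN_APPROX_NONE)[0],key=cv2.contourArea)[:,0]
    P=ray(s,c,z)[:,:2]
    r=cv2.minAreaRect((P*1000).astype(np.float32));return r,c
E
python3 - <<'E'
from h import *;import pickle
d=pickle.load(open("s0.pkl","rb"))
s=d["top"]
for uv in((270,264),(197,253)):
    r,c=rect(s,uv,.012);print(r,len(c),cv2.boxPoints(r).round(0).tolist())
r,c=rect(s,(370,255),.01);print(r)
# zoom pts
z=np.array([[588,325],[705,342],[625,35],[738,52],[622,98],[740,122]])/3.4+[175,175]
print(z);print(ray(s,z[:2],.026),ray(s,z[2:4],.0),ray(s,z[4:],.045))
E
```

```text
((442.3318786621094, 191.67184448242188), (63.931888580322266, 47.1545295715332), 7.489348411560059) 90 [[408.0, 211.0], [414.0, 164.0], [477.0, 172.0], [471.0, 219.0]]
((469.4535827636719, 362.0116271972656), (64.634033203125, 47.49161148071289), 22.412574768066406) 85 [[431.0, 372.0], [449.0, 328.0], [508.0, 352.0], [490.0, 396.0]]
((523.9179077148438, -46.63225555419922), (88.47802734375, 205.1261444091797), 80.51094055175781)
[[347.94117647 270.58823529]
 [382.35294118 275.58823529]
 [358.82352941 185.29411765]
 [392.05882353 190.29411765]
 [357.94117647 203.82352941]
 [392.64705882 210.88235294]]
[[ 0.42690412  0.01210603  0.026     ]
 [ 0.41534804 -0.06637203  0.026     ]] [[ 0.63298585 -0.0226509   0.        ]
 [ 0.62048082 -0.10235577  0.        ]] [[ 0.57898115 -0.01204106  0.045     ]
 [ 0.56229925 -0.09135752  0.045     ]]
```

```bash
cat >> h.py <<'E'
def delta(p,yaw):
    from bench import robot
    o=robot.get_obs();M=R.from_euler("xyz",o["ee_rot"]).as_matrix()
    d=M.T@(np.array(p)-o["tool_pos"]);y=o["ee_rot"][2]
    print("pos",o["tool_pos"].round(4),"rot",o["ee_rot"].round(4),"shift units",(d/.08).round(3),"turn(about tool z, units)",round(-(yaw-y)/(np.pi/2),3),"t",round(o["time"],2))
E
python3 -c "
from h import *
delta([.46,-.05,.25],-.166)"
```

```text
pos [ 0.1686 -0.5231  0.2046] rot [-3.1399e+00 -2.0000e-04  3.1180e-01] shift units [ 5.281 -4.512 -0.559] turn(about tool z, units) 0.304 t 0.15
```

Request:
{"api": "servo_tool", "payload": {
  "rows": [
    [[0.3,-0.25,-0.03],0],
    [[0.6,-0.5,-0.06],0],
    [[0.9,-0.75,-0.09],0]
  ],
  "grip": -1
}}

```text
time: 0.4
tool_pos: [0.2189, -0.4433, 0.2119]
ee_rot: [-3.14, -0.0, 0.31]
wrist_force: [-0.2, -0.5, 0.3]
width: 0.0942
```

Request:
{"api": "servo_tool", "payload": {
  "rows": [
    [[0.3,-0.25,-0.03],0],
    [[0.6,-0.5,-0.06],0],
    [[0.9,-0.75,-0.09],0]
  ]
}}

```text
time: 0.65
tool_pos: [0.2694, -0.3636, 0.2196]
ee_rot: [-3.141, 0.0, 0.311]
wrist_force: [0.4, 0.0, -0.1]
width: 0.0941
```

Request:
{"api": "servo_tool", "payload": {
  "rows": [
    [[0.3,-0.25,-0.03],0],
    [[0.6,-0.5,-0.06],0],
    [[0.9,-0.75,-0.09],0]
  ]
}}

```text
time: 0.9
tool_pos: [0.3195, -0.2844, 0.2269]
ee_rot: [-3.141, 0.0, 0.311]
wrist_force: [1.4, 0.2, 1.0]
width: 0.0937
```

Request:
{"api": "servo_tool", "payload": {
  "rows": [
    [[0.3,-0.25,-0.03],0],
    [[0.6,-0.5,-0.06],0],
    [[0.9,-0.75,-0.09],0]
  ]
}}

```text
time: 1.15
tool_pos: [0.3696, -0.2052, 0.2342]
ee_rot: [3.142, 0.0, 0.312]
wrist_force: [0.2, 0.3, -0.5]
width: 0.0938
```

Request:
{"api": "servo_tool", "payload": {
  "rows": [
    [[0.3,-0.25,-0.03],0],
    [[0.6,-0.5,-0.06],0],
    [[0.9,-0.75,-0.09],0]
  ]
}}

```text
time: 1.4
tool_pos: [0.4197, -0.126, 0.2414]
ee_rot: [3.142, 0.0, 0.312]
wrist_force: [1.0, -0.3, 0.6]
width: 0.0939
```

Request:
{"api": "servo_tool", "payload": {
  "rows": [
    [[0.3,-0.3,-0.05],0.07],
    [[0.6,-0.6,-0.1],0.14],
    [[0.76,-0.75,-0.1],0.22],
    [[0.76,-0.75,-0.1],0.3],
    [[0.76,-0.75,-0.1],0.304]
  ]
}}

```text
time: 1.82
tool_pos: [0.459, -0.0506, 0.249]
ee_rot: [3.141, 0.001, -0.166]
wrist_force: [-0.5, -0.2, 0.2]
width: 0.094
```

Run:
```python
from h import *;from bench import robot;import pickle
s=robot.snapshot("wrist");pickle.dump(s,open("w1.pkl","wb"));cv2.imwrite("pics/w1.png",s["pixels"][:,:,::-1]);print(robot.get_obs()["tool_pos"])
```

```text
[ 0.45873312 -0.05125389  0.24905471]
```

View pics/w1.png

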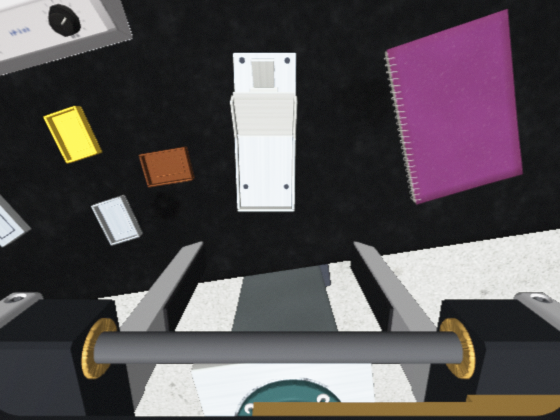

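The wrist view shows the whole chute. The rest is at about (263,73), the ramp top edge at row 95, and the stop end at row 210. The lid is at (116,220). I'll zoom in on the chute.

Run:
```python
from h import *;import pickle
s=pickle.load(open("w1.pkl","rb"))
a=s["pixels"][45:217,222:308,::-1]
cv2.imwrite("pics/w1z.png",cv2.resize(cv2.rotate(a,cv2.ROTATE_90_CLOCKWISE),None,fx=4.6,fy=4.6,interpolation=cv2.INTER_CUBIC))
```

```text
(no output)
```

View pics/w1z.png

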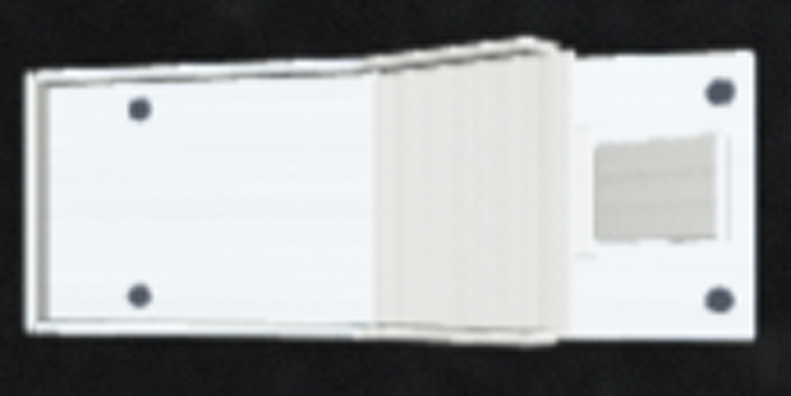

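Run:
```python
from h import *;import pickle
s=pickle.load(open("w1.pkl","rb"))
def f(n,X,Y,z): 
    p=ray(s,[[222+Y/4.6-.4,45+171.4-X/4.6]],z)[0]; print(n,(p*1000).round(1)); return p
a=f("resttop a",716,135,.061);b=f("resttop b",716,240,.061)
f("restbot",595,145,.036);f("restbot",595,242,.036)
f("foot",375,68,.006);f("foot",375,327,.006)
f("stop",48,83,.006);f("stop",48,322,.006)
for X,Y in((139,109),(139,296)):f("hole",X,Y,.006)
for X,Y in((720,92),(719,300)):f("holeback",X,Y,.006)
f("backedge",755,50,.006);f("backedge",755,340,.006)
f("tip",572,55,.042);f("tip",572,340,.042)
g=cv2.cvtColor(s["pixels"],cv2.COLOR_RGB2HSV)
print(rect(s,(116,220),.014)[0])
```

```text
resttop a [609.4 -46.2  61. ]
resttop b [605.2 -71.2  61. ]
restbot [585.1 -42.   36. ]
restbot [580.9 -67.3  36. ]
foot [532.6  -6.3   6. ]
foot [520.  -82.1   6. ]
stop [433.1   9.5   6. ]
stop [420.6 -65.4   6. ]
hole [460.6  -4.4   6. ]
hole [451.1 -61.8   6. ]
holeback [622.6 -31.8   6. ]
holeback [612.8 -88.7   6. ]
backedge [633.1 -22.1   6. ]
backedge [ 619.9 -101.     6. ]
tip [582.8 -18.1  42. ]
tip [570.5 -91.5  42. ]
((443.0805969238281, 188.68214416503906), (65.26847839355469, 52.716365814208984), 7.992067337036133)
```

```bash
python3 -c "
from h import *
delta([.4266,.1896,.10],.134)"
```

```text
pos [ 0.4587 -0.0513  0.2491] rot [ 3.1414e+00  9.0000e-04 -1.6310e-01] shift units [-0.884 -2.906  1.863] turn(about tool z, units) -0.189 t 1.87
```

Request:
{"api": "servo_tool", "payload": {
  "rows": [
    [[-0.1,-0.36,0.1],0],
    [[-0.2,-0.7,0.2],0],
    [[-0.3,-1.0,0.4],0]
  ]
}}

```text
time: 2.12
tool_pos: [0.4489, 0.0312, 0.2186]
ee_rot: [-3.141, -0.003, -0.165]
wrist_force: [0.4, 0.3, 0.3]
width: 0.0943
```

Request:
{"api": "servo_tool", "payload": {
  "rows": [
    [[-0.1,-0.36,0.2],0],
    [[-0.2,-0.7,0.4],0],
    [[-0.3,-1.0,0.6],0]
  ]
}}

```text
time: 2.37
tool_pos: [0.4374, 0.1146, 0.1687]
ee_rot: [-3.141, -0.0, -0.164]
wrist_force: [0.7, -0.4, -0.1]
width: 0.0941
```

Request:
{"api": "servo_tool", "payload": {
  "rows": [
    [[-0.1,-0.4,0.3],-0.07],
    [[-0.2,-0.7,0.6],-0.14],
    [[-0.28,-0.9,0.86],-0.19],
    [[-0.28,-0.9,0.86],-0.19]
  ]
}}

```text
time: 2.7
tool_pos: [0.4235, 0.1895, 0.0956]
ee_rot: [3.141, 0.01, 0.14]
wrist_force: [-0.2, 0.5, -1.2]
width: 0.0939
```

Run:
```python
from h import *;from bench import robot;import pickle
s=robot.snapshot("wrist");pickle.dump(s,open("w2.pkl","wb"));cv2.imwrite("pics/w2.png",s["pixels"][:,:,::-1]);
delta([.4266,.1896,.003],.134)
```

```text
pos [0.4253 0.1883 0.0979] rot [3.1402 0.0062 0.1357] shift units [ 0.025 -0.015  1.187] turn(about tool z, units) 0.001 t 2.75
```

View pics/w2.png

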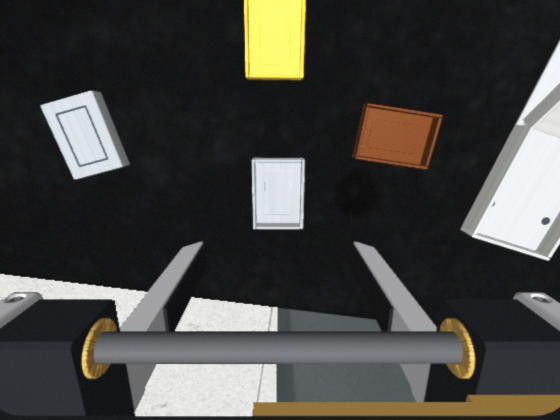

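The lid (252–304, 158–230) lies square between the fingers, with its open side up. I'll measure it from here and go down.

Run:
```python
from h import *;import pickle
s=pickle.load(open("w2.pkl","rb"))
print(rect(s,(278,193),.014,90)[0])
delta([.4266,.1896,.003],.134)
```

```text
((442.7650451660156, 191.49388122558594), (65.09818267822266, 46.57071304321289), 8.002768516540527)
pos [0.4253 0.1883 0.0979] rot [3.1402 0.0062 0.1357] shift units [ 0.025 -0.015  1.187] turn(about tool z, units) 0.001 t 2.75
```

Request:
{"api": "servo_tool", "payload": {
  "rows": [
    [[0,-0.01,0.3],0],
    [[0,-0.01,0.6],0],
    [[0,-0.01,0.8],0],
    [[0,-0.01,0.8],0]
  ]
}}

```text
time: 3.08
tool_pos: [0.4261, 0.1873, 0.0345]
ee_rot: [3.14, 0.005, 0.131]
wrist_force: [0.1, -1.0, 1.0]
width: 0.0941
```

```bash
python3 -c "
from h import *
delta([.4266,.1896,.003],.134)"
```

```text
pos [0.4261 0.1873 0.0345] rot [3.14   0.005  0.1307] shift units [ 0.012 -0.029  0.394] turn(about tool z, units) -0.002 t 3.08
```

Request:
{"api": "servo_tool", "payload": {
  "rows": [
    [[0.01,-0.03,0.2],0],
    [[0.01,-0.03,0.37],0],
    [[0.01,-0.03,0.385],0],
    [[0.01,-0.03,0.385],0]
  ]
}}

```text
time: 3.42
tool_pos: [0.4289, 0.1912, 0.007]
ee_rot: [3.141, -0.001, 0.131]
wrist_force: [-0.2, -0.5, -0.6]
width: 0.0939
```

Request:
{"api": "servo_tool", "payload": {
  "rows": [
    [[0,0,0],0],
    [[0,0,0],0],
    [[0,0,0],0],
    [[0,0,0],0],
    [[0,0,0],0],
    [[0,0,0],0],
    [[0,0,0],0],
    [[0,0,0],0]
  ],
  "grip": 1
}}

```text
time: 4.08
tool_pos: [0.4279, 0.1919, 0.0058]
ee_rot: [3.141, 0.0, 0.133]
wrist_force: [-0.7, 0.5, 0.7]
width: 0.0455
```

Request:
{"api": "servo_tool", "payload": {
  "rows": [
    [[0,0,-0.3],0],
    [[0,0,-0.6],0],
    [[0,0,-1.0],0],
    [[0,0,-1.0],0]
  ]
}}

```text
time: 4.42
tool_pos: [0.432, 0.1932, 0.0923]
ee_rot: [-3.14, -0.012, 0.133]
wrist_force: [0.7, -0.1, 1.0]
width: 0.0458
```

Run:
```python
from h import *;from bench import robot;import pickle
s=robot.snapshot("wrist");pickle.dump(s,open("w3.pkl","wb"));cv2.imwrite("pics/w3.png",s["pixels"][:,:,::-1]);
c=np.array([.5825,-.0545]);y=-.164
p=c+.0074*np.array([np.cos(y),np.sin(y)]);print(p)
delta([*p,.12],y)
```

```text
[ 0.58980071 -0.05570817]
pos [0.4307 0.1928 0.0896] rot [-3.1403 -0.008   0.1328] shift units [ 1.563  3.342 -0.371] turn(about tool z, units) 0.189 t 4.47
```

View pics/w3.png

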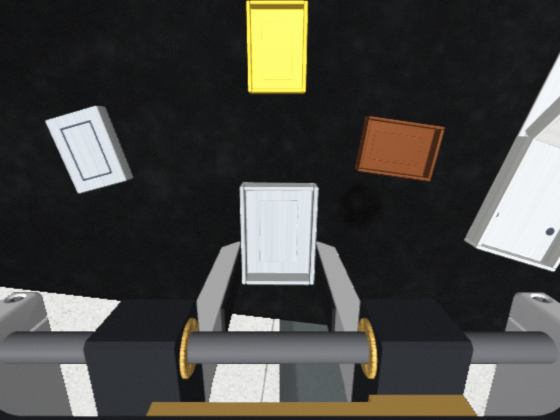

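Request:
{"api": "servo_tool", "payload": {
  "rows": [
    [[0.12,0.25,-0.08],0],
    [[0.25,0.55,-0.15],0],
    [[0.39,0.84,-0.2],0]
  ]
}}

```text
time: 4.72
tool_pos: [0.4672, 0.1289, 0.1008]
ee_rot: [3.141, 0.002, 0.134]
wrist_force: [0.5, 0.4, -0.0]
width: 0.0458
```

Request:
{"api": "servo_tool", "payload": {
  "rows": [
    [[0.13,0.28,-0.1],0],
    [[0.26,0.56,-0.15],0],
    [[0.39,0.84,-0.2],0]
  ]
}}

```text
time: 4.97
tool_pos: [0.5073, 0.0659, 0.1165]
ee_rot: [-3.141, 0.002, 0.133]
wrist_force: [0.1, 0.7, -0.8]
width: 0.0454
```

Request:
{"api": "servo_tool", "payload": {
  "rows": [
    [[0.13,0.28,0],0.06],
    [[0.26,0.56,0],0.12],
    [[0.39,0.84,0],0.189],
    [[0.39,0.84,0],0.189]
  ]
}}

```text
time: 5.3
tool_pos: [0.5483, 0.0009, 0.1157]
ee_rot: [3.139, 0.002, -0.171]
wrist_force: [0.3, 0.5, -0.7]
width: 0.0454
```

```bash
python3 -c "
from h import *
delta([.5898,-.0557,.10],-.164)"
```

```text
pos [0.5483 0.0009 0.1157] rot [ 3.1393e+00  1.6000e-03 -1.7120e-01] shift units [0.631 0.608 0.197] turn(about tool z, units) -0.005 t 5.3
```

Request:
{"api": "servo_tool", "payload": {
  "rows": [
    [[0.3,0.3,0],0],
    [[0.63,0.61,0.1],0],
    [[0.63,0.61,0.2],-0.004],
    [[0.63,0.61,0.2],-0.004],
    [[0.63,0.61,0.2],-0.004]
  ]
}}

```text
time: 5.72
tool_pos: [0.5876, -0.051, 0.0997]
ee_rot: [-3.141, 0.005, -0.157]
wrist_force: [-0.3, 0.4, -0.5]
width: 0.0458
```

Run:
```python
from h import *;from bench import robot;import pickle
delta([.5898,-.0557,.074],-.164)
s=robot.snapshot("scene");cv2.imwrite("pics/s4.png",cv2.resize(s["pixels"][100:260,240:440,::-1],None,fx=3.7,fy=3.7))
delta([.5898,-.0557,.074],-.164)
s=robot.snapshot("wrist");pickle.dump(s,open("w4.pkl","wb"));cv2.imwrite("pics/w4.png",s["pixels"][:,:,::-1]);
```

```text
pos [ 0.5876 -0.051   0.0997] rot [-3.1409  0.0048 -0.1574] shift units [0.038 0.053 0.32 ] turn(about tool z, units) 0.004 t 5.72
pos [ 0.5881 -0.0508  0.1007] rot [-3.141e+00  2.700e-03 -1.569e-01] shift units [0.032 0.057 0.334] turn(about tool z, units) 0.005 t 5.77
```

View pics/s4.png

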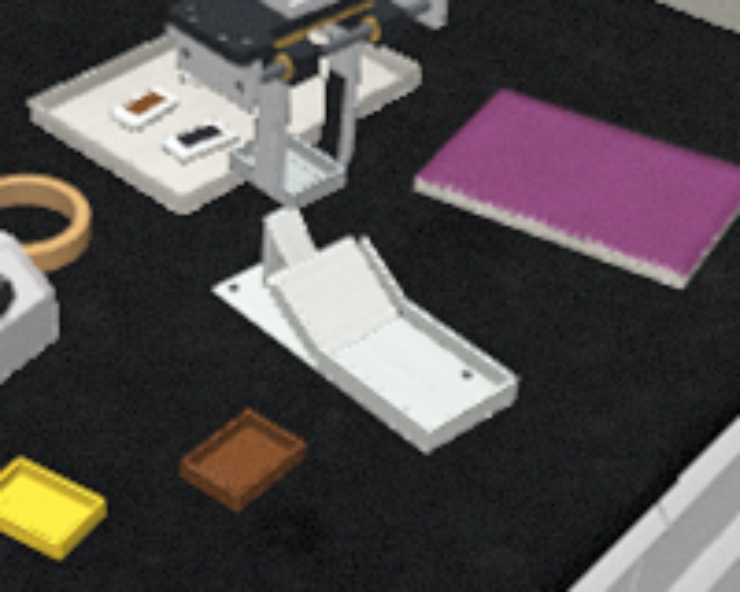

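View pics/w4.png

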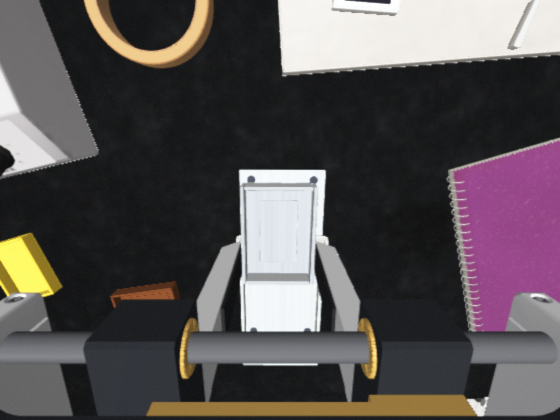

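Request:
{"api": "servo_tool", "payload": {
  "rows": [
    [[0.035,0.055,0.1],0.004],
    [[0.035,0.055,0.15],0.004],
    [[0.035,0.055,0.15],0.004],
    [[0.035,0.055,0.15],0.004]
  ]
}}

```text
time: 6.15
tool_pos: [0.5908, -0.0563, 0.0894]
ee_rot: [-3.142, 0.001, -0.164]
wrist_force: [-0.0, 0.3, -0.7]
width: 0.0458
```

Run:
```python
from h import *;from bench import robot;import pickle
delta([.5898,-.0557,.074],-.164)
s=robot.snapshot("wrist");pickle.dump(s,open("w5.pkl","wb"));
delta([.5898,-.0557,.074],-.164)
cv2.imwrite("pics/w5.png",cv2.resize(s["pixels"][150:360,180:380,::-1],None,fx=2.8,fy=2.8))
```

```text
pos [ 0.5908 -0.0563  0.0894] rot [-3.1415e+00  1.0000e-03 -1.6380e-01] shift units [-0.013 -0.005  0.192] turn(about tool z, units) 0.0 t 6.15
pos [ 0.5911 -0.0564  0.0898] rot [-3.1416e+00  2.0000e-04 -1.6380e-01] shift units [-0.017 -0.006  0.198] turn(about tool z, units) 0.0 t 6.2
```

View pics/w5.png

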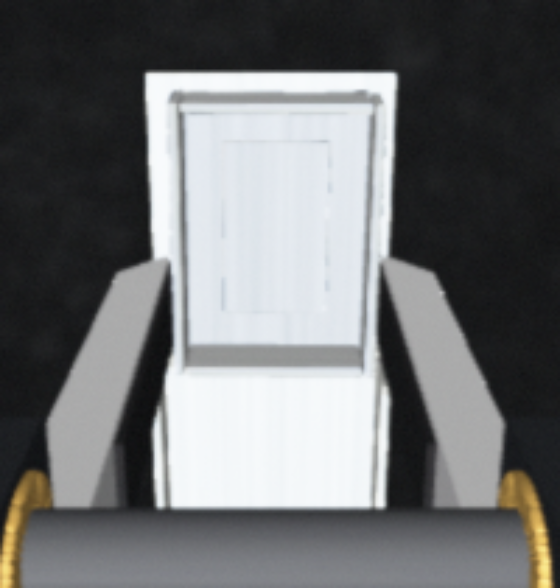

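Request:
{"api": "servo_tool", "payload": {
  "rows": [
    [[-0.015,0,0.1],0],
    [[-0.015,0,0.2],0],
    [[-0.015,0,0.25],0],
    [[-0.015,0,0.27],0],
    [[-0.015,0,0.29],0],
    [[-0.015,0,0.31],0],
    [[-0.015,0,0.33],0],
    [[-0.015,0,0.35],0],
    [[-0.015,0,0.35],0]
  ]
}}

```text
time: 6.95
tool_pos: [0.5918, -0.0568, 0.066]
ee_rot: [3.141, -0.005, -0.164]
wrist_force: [-3.4, -0.3, 11.7]
width: 0.0455
```

Run:
```python
from h import *;from bench import robot;import pickle
s=robot.snapshot("wrist");t=robot.snapshot("scene")
a=cv2.resize(s["pixels"][150:360,180:380,::-1],(400,420));b=cv2.resize(t["pixels"][120:220,290:385,::-1],(400,420))
cv2.imwrite("pics/w6.png",np.hstack([a,b]));o=robot.get_obs();print(o["tool_pos"],o["wrist_force"],o["width"])
```

```text
[ 0.59176967 -0.05685674  0.06602653] [-3.37733919  0.89232647 10.38203441] 0.04585339529369357
```

View pics/w6.png

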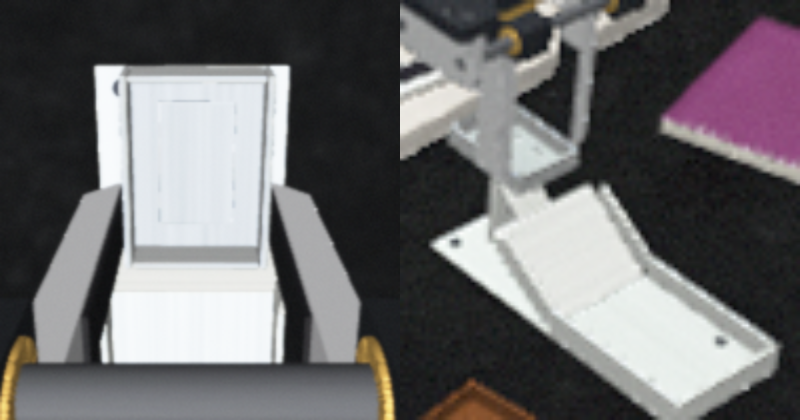

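Request:
{"api": "servo_tool", "payload": {
  "rows": [
    [[-0.01,0,0.02],0],
    [[-0.02,0,0.04],0],
    [[-0.02,0,0.06],0],
    [[-0.02,0,0.08],0],
    [[-0.02,0,0.08],0]
  ]
}}

```text
time: 7.47
tool_pos: [0.5914, -0.0569, 0.0606]
ee_rot: [3.141, -0.009, -0.164]
wrist_force: [-2.7, -0.6, 14.1]
width: 0.0457
```

Run:
```python
from h import *;from bench import robot;import pickle
s=robot.snapshot("wrist");t=robot.snapshot("scene")
a=cv2.resize(s["pixels"][150:360,180:380,::-1],(400,420));b=cv2.resize(t["pixels"][120:220,290:385,::-1],(400,420))
cv2.imwrite("pics/w7.png",np.hstack([a,b]));o=robot.get_obs();print(o["tool_pos"],o["wrist_force"],o["width"])
```

```text
[ 0.59145358 -0.05685875  0.0606283 ] [-2.3174585  -0.08692342 12.9581381 ] 0.045850870936928044
```

View pics/w7.png

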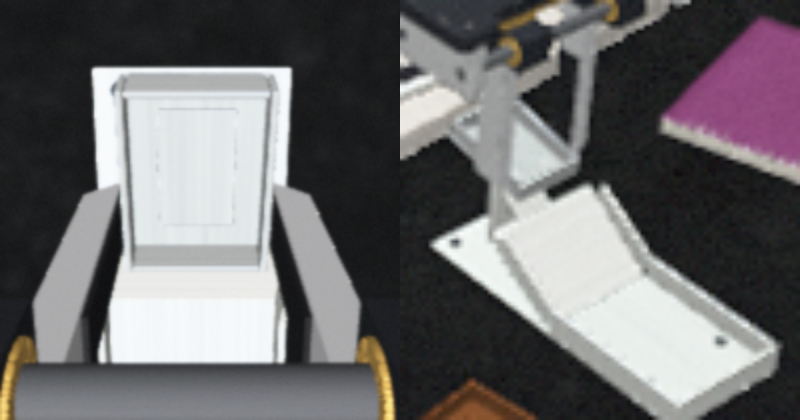

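Request:
{"api": "servo_tool", "payload": {
  "rows": [
    [[-0.01,0,0.02],0],
    [[-0.02,0,0.04],0],
    [[-0.02,0,0.06],0],
    [[-0.02,0,0.08],0],
    [[-0.02,0,0.08],0]
  ]
}}

```text
time: 7.98
tool_pos: [0.5907, -0.0567, 0.0546]
ee_rot: [3.141, -0.011, -0.164]
wrist_force: [-2.0, 0.6, 14.0]
width: 0.0458
```

Run:
```python
from h import *;from bench import robot;import pickle
s=robot.snapshot("wrist");t=robot.snapshot("scene")
a=cv2.resize(s["pixels"][150:360,180:380,::-1],(400,420));b=cv2.resize(t["pixels"][120:220,290:385,::-1],(400,420))
cv2.imwrite("pics/w8.png",np.hstack([a,b]));o=robot.get_obs();print(o["tool_pos"],o["wrist_force"],o["width"])
```

```text
[ 0.59063651 -0.0567242   0.05455157] [-1.54335922  0.60021706 13.78270344] 0.04573366532239706
```

View pics/w8.png

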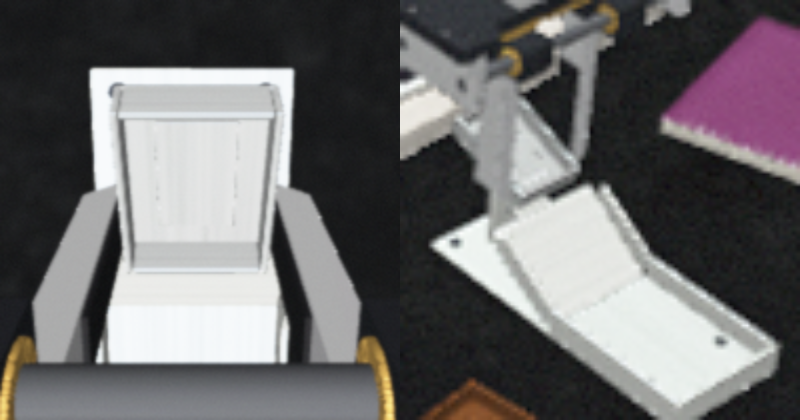

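Request:
{"api": "servo_tool", "payload": {
  "rows": [
    [[0,0,0.02],0],
    [[0,0,0.04],0],
    [[0,0,0.04],0]
  ]
}}

```text
time: 8.33
tool_pos: [0.5902, -0.0566, 0.0512]
ee_rot: [3.141, -0.009, -0.164]
wrist_force: [-2.4, -0.3, 13.8]
width: 0.0457
```

Run:
```python
from h import *;from bench import robot;import pickle
s=robot.snapshot("wrist");t=robot.snapshot("scene")
pickle.dump(t,open("t9.pkl","wb"))
a=cv2.resize(s["pixels"][150:360,180:380,::-1],(400,420));b=cv2.resize(t["pixels"][130:200,290:355,::-1],(400,420),interpolation=cv2.INTER_CUBIC)
cv2.imwrite("pics/w9.png",np.hstack([a,b]));o=robot.get_obs();print(o["tool_pos"],o["wrist_force"],o["width"])
```

```text
[ 0.59013042 -0.05664682  0.05117501] [-2.84192465 -0.05134416 13.14333873] 0.0455445851639126
```

View pics/w9.png

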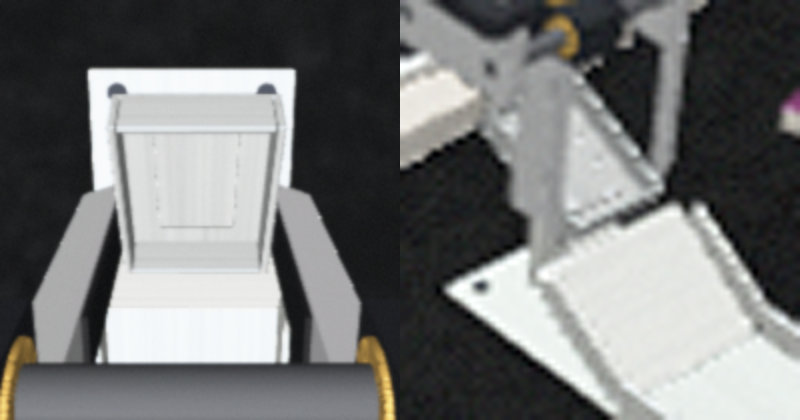

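Run:
```python
from h import *;from bench import robot
s=robot.snapshot("wrist");cv2.imwrite("pics/w10.png",cv2.resize(s["pixels"][185:300,225:330,::-1],None,fx=5,fy=5,interpolation=cv2.INTER_CUBIC))
import pickle;pickle.dump(s,open("w10.pkl","wb"))
```

```text
(no output)
```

View pics/w10.png

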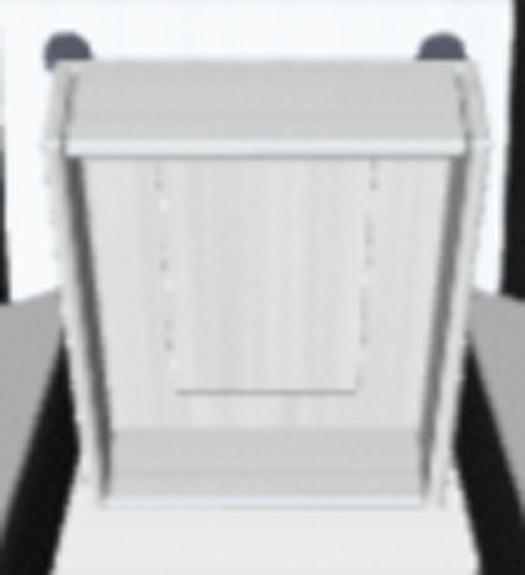

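```bash
python3 - <<'E'
from h import *;import pickle
s=pickle.load(open("w10.pkl","rb"))
im=np.array([[42,141],[489,141],[443,507],[92,507]],float)/5+[225-.4,185-.4]
ob=np.array([[32,23,0],[32,-23,0],[-32,-23,0],[-32,23,0]],float)
ok,r,t=cv2.solvePnP(ob,im,s["camera_matrix"],None,flags=cv2.SOLVEPNP_IPPE)
T=s["world_from_camera"];Rw=T[:3,:3]@cv2.Rodrigues(r)[0];p=T[:3,:3]@t[:,0]+T[:3,3]
print("lid x",Rw[:,0],"tilt",np.degrees(np.arcsin(Rw[2,0])))
c=np.array([.5825,-.0545,0]);C=R.from_euler("z",-.164).as_matrix()
e=ob@Rw.T+p; b=e-.014*1000*Rw[:,2]
p*=1
E
python3 - <<'E'
from h import *;import pickle
s=pickle.load(open("w10.pkl","rb"))
im=np.array([[42,141],[489,141],[443,507],[92,507]],float)/5+[225-.4,185-.4]
ob=np.array([[32,23,0],[32,-23,0],[-32,-23,0],[-32,23,0],[0,0,-7],[-32,0,-14],[32,0,-14]],float)/1000
ok,r,t=cv2.solvePnP(ob[:4],im,s["camera_matrix"],None,flags=cv2.SOLVEPNP_IPPE)
T=s["world_from_camera"];Rw=T[:3,:3]@cv2.Rodrigues(r)[0];p=T[:3,:3]@t[:,0]+T[:3,3]
C=R.from_euler("z",-.164).as_matrix()
print(((ob@Rw.T+p-[.5825,-.0545,0])@C*1000).round(1))
E
```

```text
lid x [ 0.89394946 -0.14411977  0.42436289] tilt 25.11034327729444
[[ 45.5  21.5  83. ]
 [ 45.5 -24.5  83.2]
 [-12.4 -24.8  56.1]
 [-12.5  21.2  55.8]
 [ 19.5  -1.7  63.2]
 [ -6.5  -1.8  43.3]
 [ 51.4  -1.6  70.4]]
```

Request:
{"api": "servo_tool", "payload": {
  "rows": [
    [[0.025,0,0],0],
    [[0.05,0,0],0],
    [[0.075,0,0],0],
    [[0.1,0,0],0],
    [[0.1,0,0],0]
  ]
}}

```text
time: 8.9
tool_pos: [0.5923, -0.057, 0.0491]
ee_rot: [3.141, 0.005, -0.164]
wrist_force: [-12.5, 2.1, 16.3]
width: 0.0456
```

Run:
```python
from h import *;from bench import robot
s=robot.snapshot("wrist");cv2.imwrite("pics/w11.png",cv2.resize(s["pixels"][185:300,225:330,::-1],None,fx=5,fy=5,interpolation=cv2.INTER_CUBIC))
import pickle;pickle.dump(s,open("w11.pkl","wb"));print(robot.get_obs())
```

```text
{'time': 8.95, 'joint_positions': array([-1.90707510e-01,  2.69090792e-01,  1.47581210e+00, -8.05426155e-04,
        1.40191438e+00,  1.54412944e+00]), 'qvel': array([-0.00149916, -0.00144802,  0.00135815,  0.00115699, -0.00284903,
       -0.0001089 ]), 'joint_torque': array([-2.36402918e-01, -3.11021054e+01, -2.73892576e+01,  2.82099042e-01,
       -4.26065013e+00,  1.11607337e-02]), 'tool_pos': array([ 0.59227392, -0.05697907,  0.04905466]), 'ee_rot': array([ 3.14093899,  0.00524397, -0.16390488]), 'wrist_force': array([-12.84948008,   2.07306108,  16.24245536]), 'wrist_torque': array([ 0.31599453,  2.23171599, -0.0105342 ]), 'width': 0.04589947169483599}
```

View pics/w11.png

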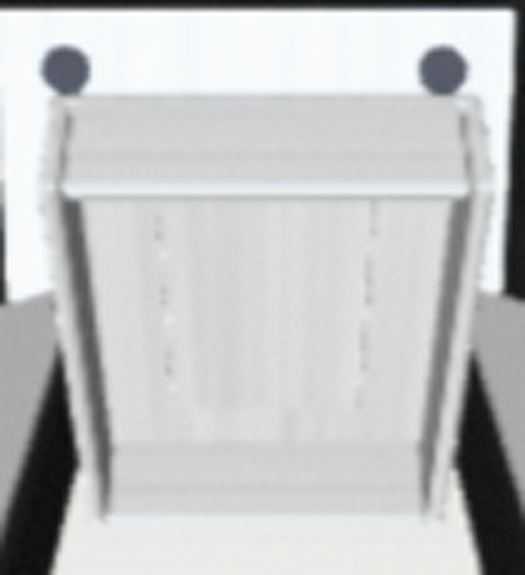

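```bash
cat >> h.py <<'E'
def lidpose(s,crop,f,c0):
    im=np.array(crop,float)/f+np.array(c0)-.4
    ob=np.array([[32,23,0],[32,-23,0],[-32,-23,0],[-32,23,0],[0,0,-7],[-32,0,-14],[32,0,-14]],float)/1000
    ok,r,t=cv2.solvePnP(ob[:4],im,s["camera_matrix"],None,flags=cv2.SOLVEPNP_IPPE)
    T=s["world_from_camera"];Rw=T[:3,:3]@cv2.Rodrigues(r)[0];p=T[:3,:3]@t[:,0]+T[:3,3]
    C=R.from_euler("z",-.164).as_matrix()
    print("tilt",np.degrees(np.arcsin(Rw[2,0])).round(1));print(((ob@Rw.T+p-[.5825,-.0545,0])@C*1000).round(1)[4:])
E
python3 - <<'E'
from h import *;import pickle
s=pickle.load(open("w11.pkl","rb"))
lidpose(s,[[42,186],[493,186],[443,518],[93,518]],5,[225,185])
E
```

```text
tilt 28.0
[[19.3 -1.8 62.3]
 [-5.7 -1.9 41.1]
 [50.8 -1.7 71.1]]
```

Request:
{"api": "servo_tool", "payload": {
  "rows": [
    [[0.025,0,0],0],
    [[0.05,0,0],0],
    [[0.075,0,0],0],
    [[0.1,0,0],0],
    [[0.1,0,0],0]
  ]
}}

```text
time: 9.37
tool_pos: [0.5973, -0.0576, 0.0494]
ee_rot: [3.141, 0.012, -0.164]
wrist_force: [-20.7, 3.0, 23.2]
width: 0.046
```

Run:
```python
from h import *;from bench import robot
s=robot.snapshot("wrist");cv2.imwrite("pics/w12.png",cv2.resize(s["pixels"][185:300,225:330,::-1],None,fx=5,fy=5,interpolation=cv2.INTER_CUBIC))
import pickle;pickle.dump(s,open("w12.pkl","wb"));o=robot.get_obs();print(o["tool_pos"],o["wrist_force"],o["width"])
s=robot.snapshot("scene");cv2.imwrite("pics/t12.png",cv2.resize(s["pixels"][125:215,285:385,::-1],None,fx=6,fy=6,interpolation=cv2.INTER_CUBIC))
```

```text
[ 0.59734221 -0.05762876  0.04943656] [-20.73740149   3.26631081  22.47677738] 0.045818669614989975
```

View pics/w12.png

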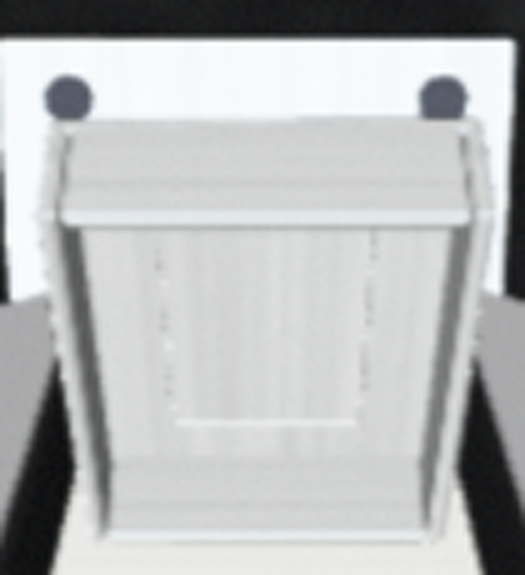

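View pics/t12.png

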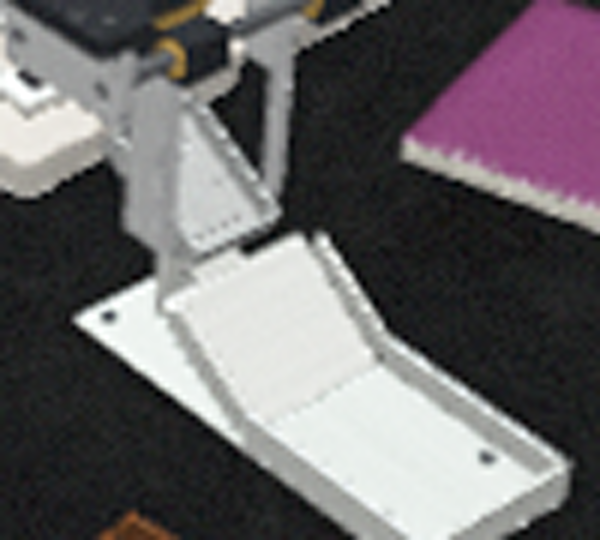

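Run:
```python
from h import *;import pickle
s=pickle.load(open("w12.pkl","rb"))
lidpose(s,[[42,213],[494,213],[441,537],[93,537]],5,[225,185])
```

```text
tilt 27.8
[[21.9 -1.6 63.2]
 [-3.2 -1.5 42.1]
 [53.4 -1.6 71.9]]
```

Run:
```python
from h import *;import pickle
s=pickle.load(open("w12.pkl","rb"));t=pickle.load(open("t9.pkl","rb"))
def P(s):
    M=np.linalg.inv(s["world_from_camera"])[:3];return s["camera_matrix"]@M
def tri(w,z):
    a=np.array(w)/5.+[225,185]-.4;b=np.array(z)/6.+[285,125]-.4
    X=cv2.triangulatePoints(P(s),P(t),a.reshape(2,1),b.reshape(2,1))[:,0];X=X[:3]/X[3]
    C=R.from_euler("z",-.164).as_matrix();return ((X-[.5825,-.0545,0])@C*1000).round(1),(proj(s,X)[0]-a).round(2)
print(tri([441,537],[278,213]),tri([93,537],[190,254]),tri([494,213],[190,100]))
```

```text
(array([ -6.4, -22.5,  58. ]), array([-2.34, -1.55])) (array([-5.2, 23.8, 57.8]), array([-4.5 , -3.27])) (array([ 48.8, -21.9,  84.2]), array([-5.1 , -3.53]))
```

Request:
{"api": "servo_tool", "payload": {
  "rows": [
    [[-0.04,0,-0.02],0],
    [[-0.08,0,-0.04],0],
    [[-0.12,0,-0.05],0],
    [[-0.13,0,-0.05],0],
    [[-0.13,0,-0.05],0]
  ]
}}

```text
time: 9.88
tool_pos: [0.5923, -0.0569, 0.0494]
ee_rot: [3.141, 0.0, -0.164]
wrist_force: [0.7, -0.6, -0.7]
width: 0.0457
```

Run:
```python
from h import *;from bench import robot
s=robot.snapshot("wrist");cv2.imwrite("pics/w13.png",cv2.resize(s["pixels"][185:300,225:330,::-1],None,fx=5,fy=5,interpolation=cv2.INTER_CUBIC))
import pickle;pickle.dump(s,open("w13.pkl","wb"));o=robot.get_obs();print(o["tool_pos"],o["wrist_force"],o["width"])
C=R.from_euler("z",-.164).as_matrix();print((o["tool_pos"]-[.5825,-.0545,0])@C*1000)
s=robot.snapshot("scene");pickle.dump(s,open("t13.pkl","wb"));cv2.imwrite("pics/t13.png",cv2.resize(s["pixels"][135:185,290:345,::-1],None,fx=10,fy=10,interpolation=cv2.INTER_CUBIC))
```

```text
[ 0.5924053  -0.05689415  0.04935333] [ 0.5976019   0.47151231 -0.90581925] 0.04584107045764188
[10.16327677 -0.74482905 49.35333463]
```

View pics/w13.png

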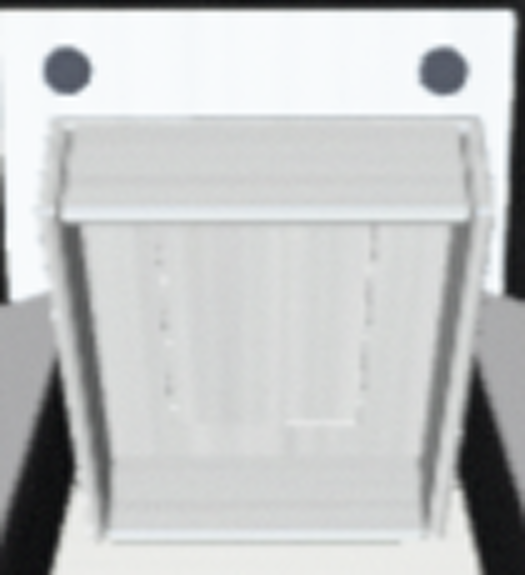

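View pics/t13.png

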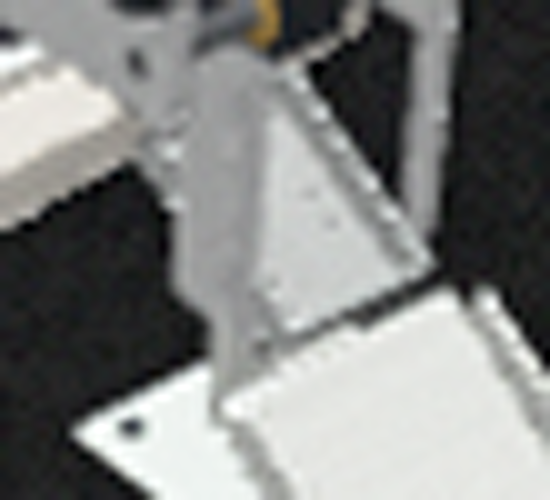

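Run:
```python
from h import *;import pickle
s=pickle.load(open("w13.pkl","rb"));t=pickle.load(open("t13.pkl","rb"))
im=np.array([[43,212],[493,212],[444,538],[93,538],[52,118],[485,118]],float)/5+[225,185]-np.array(.4)
ob=np.array([[32,23,0],[32,-23,0],[-32,-23,0],[-32,23,0],[32,23,-14],[32,-23,-14],[-32,0,-14],[0,0,-7]],float)/1000
ok,r,tt=cv2.solvePnP(ob[:6],im,s["camera_matrix"],None)
print((cv2.projectPoints(ob[:6],r,tt,s["camera_matrix"],None)[0][:,0]-im).round(2).tolist())
T=s["world_from_camera"];Rw=T[:3,:3]@cv2.Rodrigues(r)[0];p=T[:3,:3]@tt[:,0]+T[:3,3]
C=R.from_euler("z",-.164).as_matrix();W=ob@Rw.T+p
print(np.degrees(np.arcsin(Rw[2,0])),((W-[.5825,-.0545,0])@C*1000).round(1))
print(((proj(t,W)-[290,135]+.4)*10).round(0).tolist())
```

```text
[[-0.39, 0.25], [0.46, 0.27], [-0.09, 0.08], [0.1, 0.03], [0.6, -0.33], [-0.69, -0.33]]
28.546384024773047 [[ 41.7  21.3  85.5]
 [ 41.7 -24.7  85.6]
 [-14.5 -24.8  55. ]
 [-14.5  21.2  54.9]
 [ 48.4  21.3  73.2]
 [ 48.4 -24.7  73.3]
 [ -7.8  -1.8  42.7]
 [ 16.9  -1.7  64.1]]
[[158.0, 135.0], [299.0, 69.0], [445.0, 276.0], [305.0, 346.0], [138.0, 165.0], [278.0, 98.0], [354.0, 338.0], [291.0, 220.0]]
```

Request:
{"api": "servo_tool", "payload": {
  "rows": [
    [[0.01,-0.01,-0.015],0],
    [[0.025,-0.015,-0.02],0],
    [[0.025,-0.015,-0.02],0],
    [[0.025,-0.015,-0.02],0]
  ]
}}

```text
time: 10.32
tool_pos: [0.5949, -0.056, 0.0514]
ee_rot: [3.141, -0.0, -0.164]
wrist_force: [0.4, 0.4, -0.3]
width: 0.0458
```

Request:
{"api": "servo_tool", "payload": {
  "rows": [
    [[0,0,0],0],
    [[0,0,0],0],
    [[0,0,0],0],
    [[0,0,0],0],
    [[0,0,0],0],
    [[0,0,0],0]
  ],
  "grip": -0.1
}}

```text
time: 10.82
tool_pos: [0.5947, -0.056, 0.0516]
ee_rot: [3.142, -0.0, -0.164]
wrist_force: [0.1, 0.3, 0.1]
width: 0.0518
```

Run:
```python
from h import *;from bench import robot
s=robot.snapshot("wrist");a=cv2.resize(s["pixels"][185:300,225:330,::-1],(400,438),interpolation=cv2.INTER_CUBIC)
t=robot.snapshot("scene");b=cv2.resize(t["pixels"][125:195,290:354,::-1],(400,438),interpolation=cv2.INTER_CUBIC);cv2.imwrite("pics/w14.png",np.hstack([a,b]))
o=robot.get_obs();print(o["tool_pos"],o["wrist_force"],o["width"])
```

```text
[ 0.59465    -0.05601515  0.05153473] [0.7312412  0.48215019 0.37324222] 0.051707244113811515
```

View pics/w14.png

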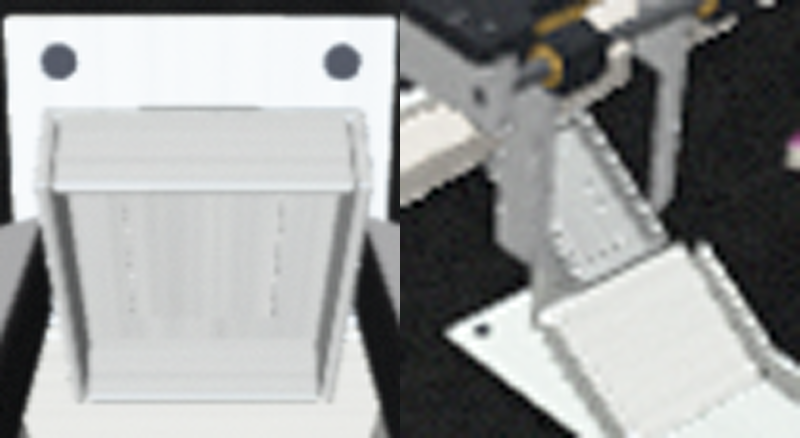

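The lid now leans steeper and sits just behind the ledge. I'll measure its pose.

Run:
```python
from h import *;from bench import robot
s=robot.snapshot("wrist")
f=400/105
im=np.array([[38,186],[368,186],[334,402],[72,402],[42,108],[364,108]],float)/f+[225,185]-np.array(.4)
ob=np.array([[32,23,0],[32,-23,0],[-32,-23,0],[-32,23,0],[32,23,-14],[32,-23,-14],[-32,0,-14],[0,0,-7]],float)/1000
ok,r,tt=cv2.solvePnP(ob[:6],im,s["camera_matrix"],None)
print((cv2.projectPoints(ob[:6],r,tt,s["camera_matrix"],None)[0][:,0]-im).round(1).tolist())
T=s["world_from_camera"];Rw=T[:3,:3]@cv2.Rodrigues(r)[0];p=T[:3,:3]@tt[:,0]+T[:3,3]
C=R.from_euler("z",-.164).as_matrix();W=ob@Rw.T+p
print(np.degrees(np.arcsin(Rw[2,0])),((W-[.5825,-.0545,0])@C*1000).round(1)[4:])
```

```text
[[-0.9, -0.1], [0.9, -0.1], [-0.6, 0.0], [0.6, 0.0], [0.6, 0.1], [-0.6, 0.1]]
32.155969633859115 [[ 46.8  22.7  72.6]
 [ 46.8 -23.3  72.6]
 [ -7.4  -0.3  38.6]
 [ 16.   -0.3  61.5]]
```

```bash
cat > chk.py <<'E'
from h import *;from bench import robot
s=robot.snapshot("wrist");t=robot.snapshot("scene")
C=R.from_euler("z",-.164).as_matrix()
A=np.pi/4;u=np.array([np.cos(A),0,np.sin(A)]);n=np.array([-np.sin(A),0,np.cos(A)]);v=np.array([0,1,0])
B=[0,0,.036]
pts=[B+a*u+h*n+w*v for h in(0,.014) for a,w in((0,.023),(0,-.023),(.064,-.023),(.064,.023))]
W=np.array(pts)@C.T+[.5825,-.0545,0]
out=[]
for q,(r0,r1,c0,c1) in((s,(170,310,210,345)),(t,(120,200,285,362))):
    im=cv2.resize(q["pixels"][r0:r1,c0:c1,::-1],(400,415),interpolation=cv2.INTER_CUBIC);f=np.array([400/(c1-c0),415/(r1-r0)])
    p=(proj(q,W)-[c0,r0])*f
    for k in(p[:4],p[4:]):cv2.polylines(im,[k.astype(np.int32)],True,(0,0,255) if k is not p[4:] and (k==p[:4]).all() else (0,200,0),1)
    out.append(im)
import sys
cv2.imwrite(sys.argv[1],np.hstack(out))
E
python3 chk.py pics/c15.png
```

```text
(no output)
```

View pics/c15.png

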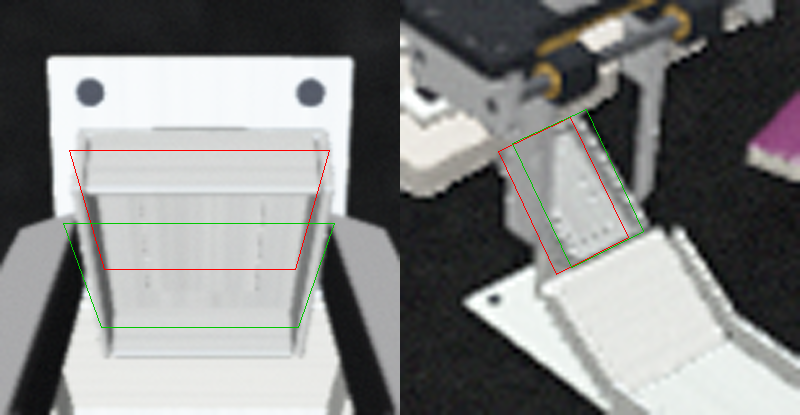

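Request:
{"api": "servo_tool", "payload": {
  "rows": [
    [[-0.05,0.005,0],0],
    [[-0.1,0.005,0.02],0],
    [[-0.1,0.005,0.03],0],
    [[-0.1,0.005,0.03],0]
  ]
}}

```text
time: 11.4
tool_pos: [0.5861, -0.055, 0.0487]
ee_rot: [3.142, 0.001, -0.164]
wrist_force: [1.1, 0.2, -0.5]
width: 0.0516
```

Request:
{"api": "servo_tool", "payload": {
  "rows": [
    [[0,0,0],0],
    [[0,0,0],0],
    [[0,0,0],0],
    [[0,0,0],0]
  ],
  "grip": 1
}}

```text
time: 11.73
tool_pos: [0.5867, -0.0551, 0.0491]
ee_rot: [3.142, 0.0, -0.164]
wrist_force: [-0.7, -0.5, 0.4]
width: 0.0454
```

```bash
python3 chk.py pics/c16.png; python3 -c "
from h import *
delta([.5898,-.0557,.05],-.164)"
```

```text
pos [ 0.5866 -0.0551  0.0491] rot [ 3.1415e+00  2.0000e-04 -1.6410e-01] shift units [ 0.04   0.001 -0.012] turn(about tool z, units) -0.0 t 11.83
```

View pics/c16.png

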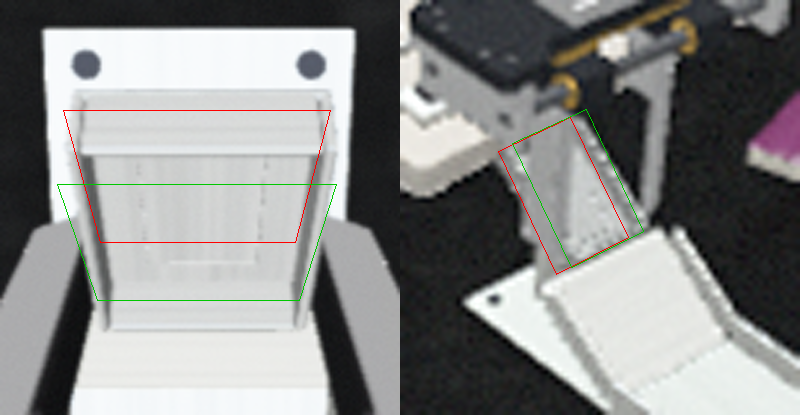

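Request:
{"api": "servo_tool", "payload": {
  "rows": [
    [[0.02,0,0.02],0],
    [[0.04,0,0.04],0],
    [[0.06,0,0.06],0],
    [[0.08,0,0.08],0],
    [[0.08,0,0.08],0]
  ]
}}

```text
time: 12.25
tool_pos: [0.5908, -0.0557, 0.0454]
ee_rot: [3.141, 0.005, -0.164]
wrist_force: [-11.5, 1.6, 13.4]
width: 0.0456
```

```bash
python3 chk.py pics/c17.png; python3 -c "
from h import *
delta([.5898,-.0557,.05],-.164)"
```

```text
pos [ 0.5908 -0.0557  0.0454] rot [ 3.1413  0.0045 -0.1639] shift units [-0.013  0.002 -0.057] turn(about tool z, units) 0.0 t 12.35
```

View pics/c17.png

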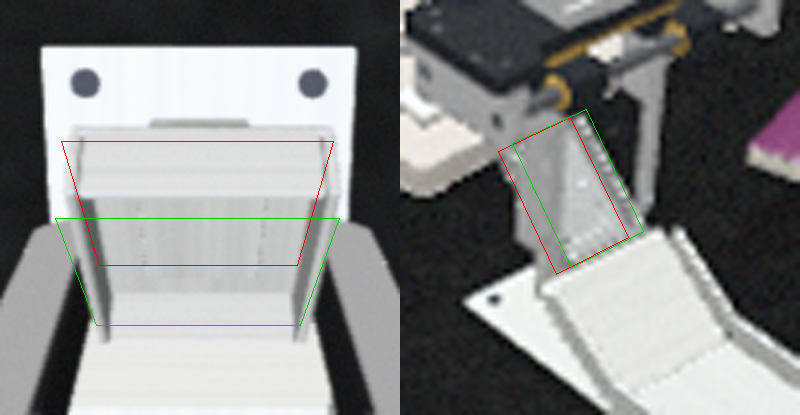

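Request:
{"api": "servo_tool", "payload": {
  "rows": [
    [[0.02,0,0.02],0],
    [[0.04,0,0.04],0],
    [[0.06,0,0.05],0],
    [[0.06,0,0.05],0]
  ]
}}

```text
time: 12.68
tool_pos: [0.5943, -0.0563, 0.0427]
ee_rot: [3.141, 0.007, -0.164]
wrist_force: [-16.1, 1.4, 21.1]
width: 0.0457
```

```bash
python3 chk.py pics/c18.png; python3 -c "
from h import *
delta([.5898,-.0557,.05],-.164)"
```

```text
pos [ 0.5943 -0.0563  0.0427] rot [ 3.1411  0.007  -0.1638] shift units [-0.058  0.001 -0.091] turn(about tool z, units) 0.0 t 12.78
```

View pics/c18.png

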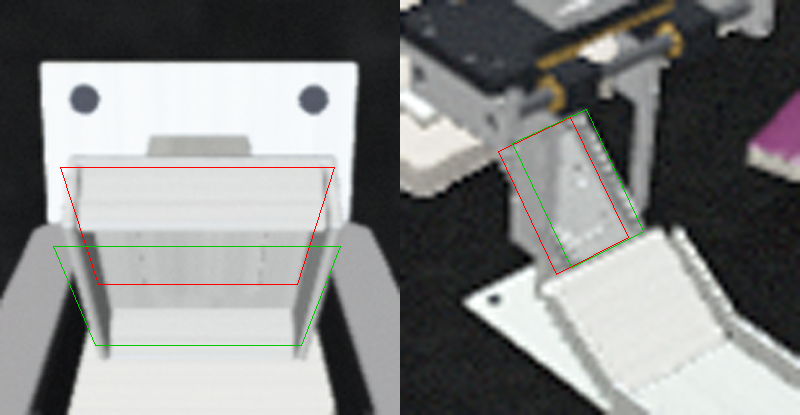

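Request:
{"api": "servo_tool", "payload": {
  "rows": [
    [[-0.02,0,-0.02],0],
    [[-0.04,0,-0.04],0],
    [[-0.04,0,-0.045],0],
    [[-0.04,0,-0.045],0]
  ]
}}

```text
time: 13.12
tool_pos: [0.5945, -0.0564, 0.043]
ee_rot: [3.142, 0.0, -0.164]
wrist_force: [-4.4, 0.3, 6.6]
width: 0.0461
```

Request:
{"api": "servo_tool", "payload": {
  "rows": [
    [[0,0,0],0],
    [[0,0,0],0],
    [[0,0,0],0],
    [[0,0,0],0],
    [[0,0,0],0],
    [[0,0,0],0]
  ],
  "grip": -0.1
}}

```text
time: 13.62
tool_pos: [0.5946, -0.0564, 0.0419]
ee_rot: [3.142, 0.0, -0.164]
wrist_force: [0.5, 0.3, -0.7]
width: 0.0517
```

```bash
python3 chk.py pics/c19.png; python3 -c "
from h import *
delta([.5898,-.0557,.05],-.164)"
```

```text
pos [ 0.5946 -0.0564  0.0421] rot [ 3.1415e+00  1.0000e-04 -1.6410e-01] shift units [-0.061  0.001 -0.098] turn(about tool z, units) -0.0 t 13.72
```

View pics/c19.png

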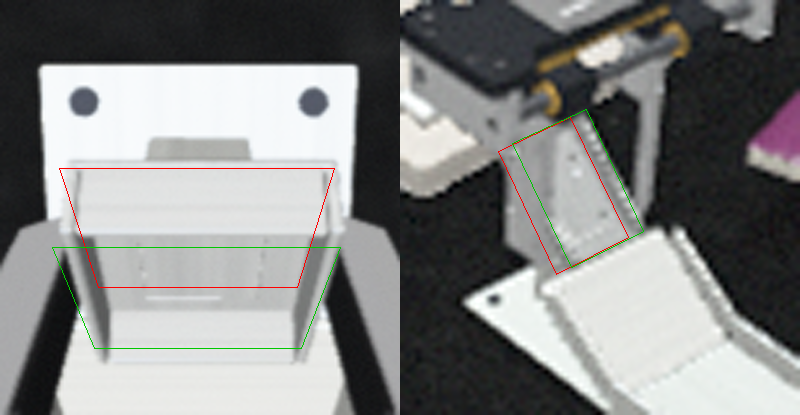

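Request:
{"api": "servo_tool", "payload": {
  "rows": [
    [[0,0,0],0],
    [[0,0,0],0],
    [[0,0,0],0],
    [[0,0,0],0],
    [[0,0,0],0]
  ],
  "grip": -1
}}

```text
time: 14.13
tool_pos: [0.5946, -0.0564, 0.0423]
ee_rot: [3.142, -0.0, -0.164]
wrist_force: [0.1, -0.4, -0.2]
width: 0.082
```

Request:
{"api": "servo_tool", "payload": {
  "rows": [
    [[0,0,-0.2],0],
    [[0,0,-0.5],0],
    [[0,0,-1],0],
    [[0,0,-1],0]
  ]
}}

```text
time: 14.47
tool_pos: [0.599, -0.0572, 0.1311]
ee_rot: [3.141, -0.015, -0.164]
wrist_force: [1.2, -0.3, 2.1]
width: 0.094
```

Request:
{"api": "servo_tool", "payload": {
  "rows": [
    [[0,0,-0.4],0],
    [[0.2,0,-0.4],0],
    [[0.6,0,-0.4],0],
    [[0.9,0,-0.4],0],
    [[0.9,0,-0.4],0]
  ],
  "grip": 1
}}

```text
time: 14.88
tool_pos: [0.6685, -0.0689, 0.1529]
ee_rot: [3.141, -0.001, -0.165]
wrist_force: [-1.9, 0.5, -0.7]
width: 0.064
```

```bash
python3 chk.py pics/c20.png
python3 - <<'E'
from h import *
C=R.from_euler("z",-.164).as_matrix()
p=np.array([.062,0,.072])@C.T+[.5825,-.0545,0];print(p);delta(p,-.164)
E
```

```text
[ 0.64366809 -0.06462248  0.072     ]
pos [ 0.6656 -0.0682  0.1533] rot [ 3.1415e+00  1.6000e-03 -1.6420e-01] shift units [-2.770e-01  1.000e-03  1.017e+00] turn(about tool z, units) -0.0 t 14.98
```

View pics/c20.png

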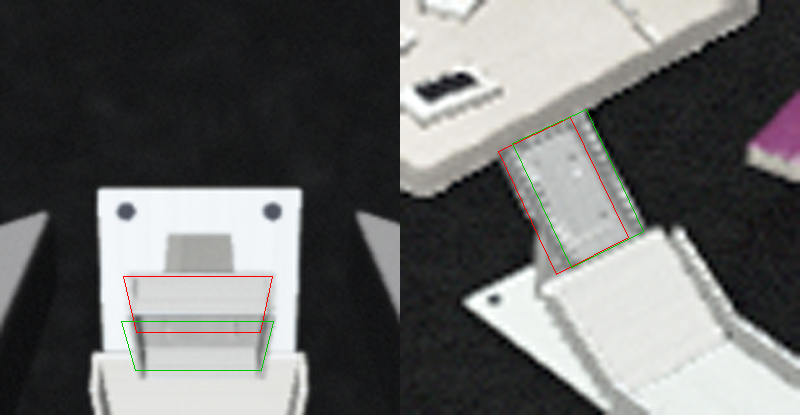

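Request:
{"api": "servo_tool", "payload": {
  "rows": [
    [[-0.1,0,0],0],
    [[-0.1,0,0],0],
    [[-0.1,0,0],0],
    [[-0.1,0,0],0],
    [[-0.1,0,0.3],0],
    [[-0.1,0,0.6],0],
    [[-0.1,0,0.9],0],
    [[-0.1,0,0.97],0],
    [[-0.1,0,0.97],0],
    [[-0.1,0,0.97],0]
  ],
  "grip": 1
}}

```text
time: 15.82
tool_pos: [0.6579, -0.0669, 0.0775]
ee_rot: [3.142, -0.001, -0.164]
wrist_force: [0.5, -0.4, 0.3]
width: 0.0006
```

```bash
python3 - <<'E'
from h import *;from bench import robot
C=R.from_euler("z",-.164).as_matrix()
p=np.array([.062,0,.072])@C.T+[.5825,-.0545,0];delta(p,-.164);print(robot.get_obs()["width"])
print(([robot.get_obs()["tool_pos"]]-np.array([.5825,-.0545,0]))@C)
E
python3 chk.py pics/c21.png
```

```text
pos [ 0.6579 -0.0669  0.0775] rot [ 3.1415e+00 -8.0000e-04 -1.6410e-01] shift units [-0.18   0.001  0.069] turn(about tool z, units) -0.0 t 15.82
0.0005596944587715097
[[7.64318840e-02 8.50836398e-05 7.75119900e-02]]
```

View pics/c21.png

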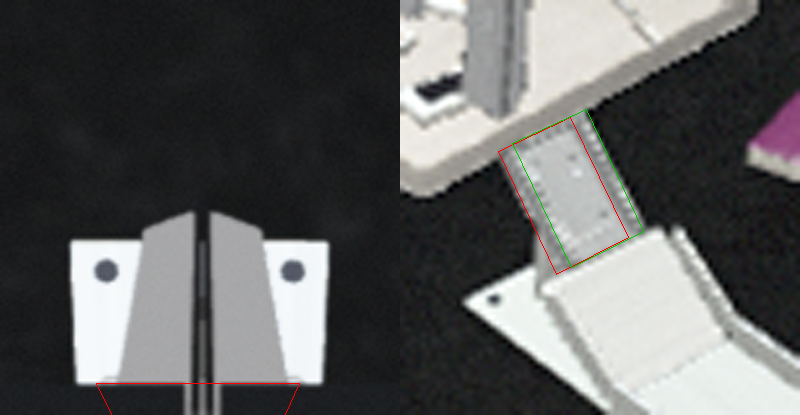

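Request:
{"api": "servo_tool", "payload": {
  "rows": [
    [[0,0,0.05],0],
    [[-0.1,0,0.05],0],
    [[-0.2,0,0.05],0],
    [[-0.3,0,0.05],0],
    [[-0.3,0,0.05],0]
  ]
}}

```text
time: 16.33
tool_pos: [0.6336, -0.0628, 0.0743]
ee_rot: [3.141, -0.003, -0.164]
wrist_force: [1.4, -0.0, 1.2]
width: 0.0007
```

Request:
{"api": "servo_tool", "payload": {
  "rows": [
    [[-0.06,0,0],0],
    [[-0.12,0,0],0],
    [[-0.18,0,0],0],
    [[-0.24,0,0],0],
    [[-0.3,0,0],0],
    [[-0.36,0,0],0],
    [[-0.36,0,0],0]
  ]
}}

```text
time: 16.92
tool_pos: [0.6044, -0.058, 0.0724]
ee_rot: [3.142, 0.001, -0.164]
wrist_force: [-0.0, -0.1, 0.7]
width: 0.0002
```

```bash
python3 chk.py pics/c22.png
```

```text
(no output)
```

View pics/c22.png

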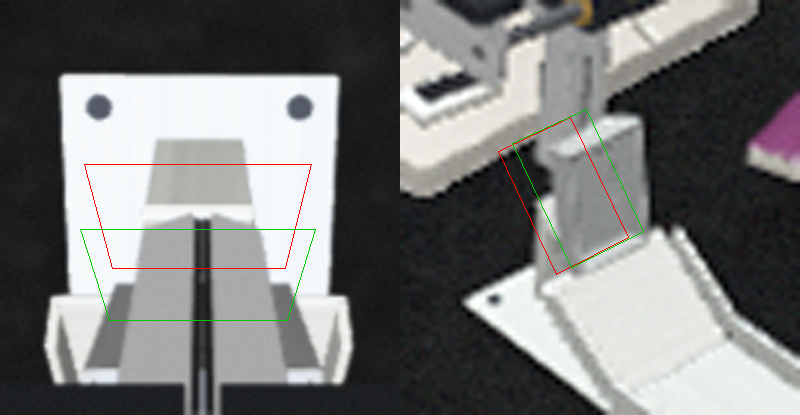

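The lid is tipping as expected, standing nearly upright. I'll continue past the tip.

Request:
{"api": "servo_tool", "payload": {
  "rows": [
    [[-0.06,0,0],0],
    [[-0.12,0,0],0],
    [[-0.18,0,0],0],
    [[-0.24,0,0],0],
    [[-0.3,0,0],0],
    [[-0.36,0,0],0],
    [[-0.42,0,0],0],
    [[-0.48,0,0],0],
    [[-0.54,0,0],0],
    [[-0.6,0,0],0],
    [[-0.6,0,0],0]
  ]
}}

```text
time: 17.93
tool_pos: [0.5574, -0.0502, 0.0727]
ee_rot: [3.142, 0.0, -0.164]
wrist_force: [0.1, -0.0, -0.4]
width: 0.0003
```

```bash
python3 chk.py pics/c23.png
```

```text
(no output)
```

View pics/c23.png

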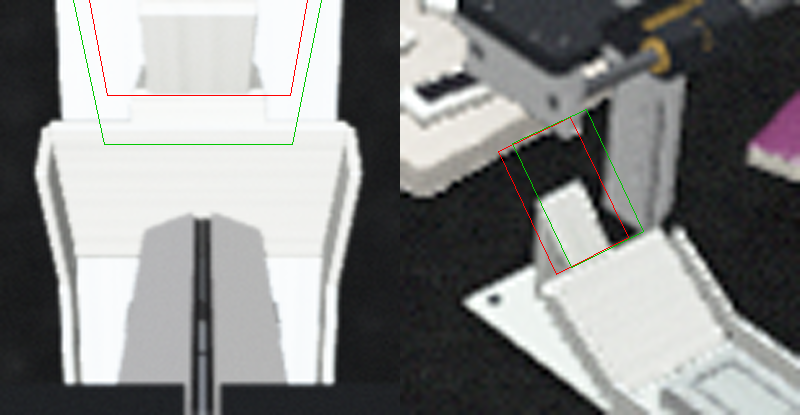

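The lid has slid down onto the landing. I'll raise the arm clear and verify.

Request:
{"api": "servo_tool", "payload": {
  "rows": [
    [[0,0,-0.3],0],
    [[0,0,-0.7],0],
    [[0,0,-1],0],
    [[0,0,-1],0]
  ]
}}

```text
time: 18.37
tool_pos: [0.5619, -0.0511, 0.1594]
ee_rot: [3.141, -0.012, -0.164]
wrist_force: [0.1, 0.1, 0.9]
width: 0.0006
```

Request:
{"api": "servo_tool", "payload": {
  "rows": [
    [[0.2,0,-0.3],0],
    [[0.5,0,-0.3],0],
    [[0.8,0,-0.3],0],
    [[0.8,0,-0.3],0]
  ]
}}

```text
time: 18.7
tool_pos: [0.6241, -0.0616, 0.1747]
ee_rot: [3.141, -0.0, -0.165]
wrist_force: [-1.2, 0.1, -0.3]
width: 0.0002
```

Run:
```python
from h import *;from bench import robot
s=robot.snapshot("scene");t=robot.snapshot("top")
a=cv2.resize(s["pixels"][140:320,200:390,::-1],(400,380));b=cv2.resize(t["pixels"][170:290,180:400,::-1],(400,218));b=np.vstack([b,np.zeros((162,400,3),np.uint8)])
cv2.imwrite("pics/f.png",np.hstack([a,b]));print(rect(t,(197,253),.012)[0],robot.get_obs()["time"])
```

```text
((469.4535827636719, 362.0116271972656), (64.634033203125, 47.49161148071289), 22.412574768066406) 18.8
```

View pics/f.png

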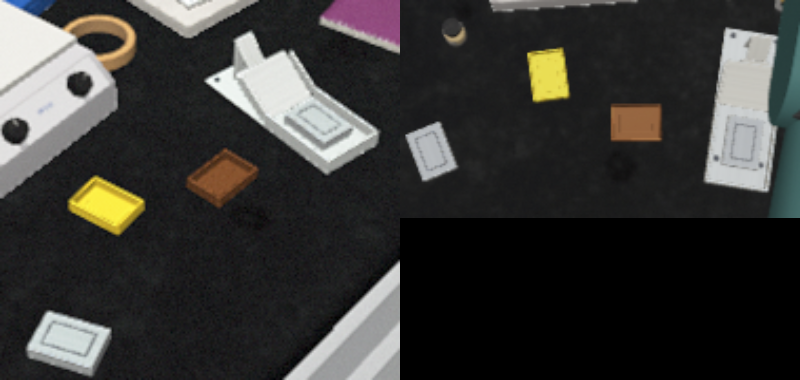

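Run:
```python
from h import *;from bench import robot
s=robot.snapshot("scene");t=robot.snapshot("top")
a=cv2.resize(s["pixels"][160:225,310:385,::-1],(460,400),interpolation=cv2.INTER_CUBIC);b=cv2.resize(t["pixels"][205:280,342:397,::-1],(293,400),interpolation=cv2.INTER_CUBIC)
cv2.imwrite("pics/f2.png",np.hstack([a,b]))
```

```text
(no output)
```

View pics/f2.png

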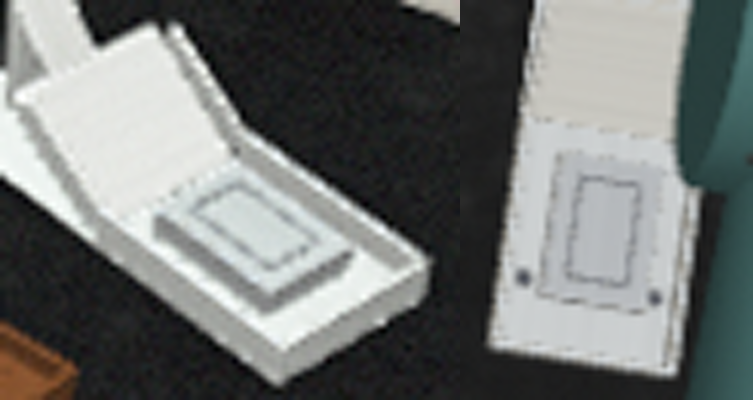

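The lid lies flat on the landing, clear of the ramp foot, with its closed face up. The other lid hasn't moved. I'll hand the job in.

```bash
python3 -c "
from bench import robot
o=robot.get_obs();print(o['time'],o['wrist_force'],abs(o['qvel']).max());print(robot.close_job())"
```

```text
18.9 [ 0.54092799  0.33558502 -0.64560879] 0.019342054690459045
the job is handed in; nothing more can be done
None
```

The lid that lay open side up is now flat on the landing, open side down. I handed the job in at 18.9 s of the 58 s allowed.

- **Leaning:** I gripped the lid across its width near one end. I lowered it against the top of the rest so it turned in the grip, then let go. The first release left it jammed on the ledge at about 32 degrees instead of down in the notch. I gripped it again nearer its lower end, pressed it down along the ledge and let go a second time. It then stood on its own.
- **Tipping:** With the fingers shut, I pushed it from behind at about z 73 mm. It went over the notch and down the ramp by itself.
- **Final checks:**
  - The scene and top views show the lid flat, closed face up, past the foot of the ramp and short of the stop.
  - The other lid measured the same position as at the start.
  - The gripper was clear of everything, with wrist force near zero.
- **Check that disagreed:** After the second release, the scene view matched the expected leaning pose. The wrist camera view was off by about 2 mm, which is within the stated calibration error. Tilt estimated from the wrist camera alone was noisy, so I relied on the scene view.
- **Forces:** The most I saw at the wrist was about 31 N, from pressing the lid on the rest before the first release.

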